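# Park the blade carriage of a sledge microtome

### The arm

A 6-joint arm with a two-finger parallel gripper is mounted at the origin on the work surface. World frame = base frame: x ahead of the robot, y to its left, z up, the work surface at z = 0. Lengths are in m, angles in rad, forces in N, time in s.
With the tool pointing down it reaches from about 0.325 to 0.775 m from the base axis. Payload 5.5 kg.
Tool frame: the origin (TCP) lies midway between the tips of the shut fingers; the grasp point (between the pads) lies 19 mm behind it; z points along the fingers, y is the line along which they close (so a half turn about z gives the same grasp; the last joint's range is limited). The gripper opens to 88 mm and grips with 3 to 60 N. Pads are 20 mm wide; open, the fingers measure 115 mm over their backs; the gripper's body (75 mm by 178 mm) begins 61 mm behind the grasp point.
Start: joints at [-1.397, 0.091, 1.231, -0, 1.82, -0.057], TCP at [0.137, -0.584, 0.223] pointing down, gripper open.
Joint ranges: [-2.87, 2.87], [-0.86, 2.18], [0.17, 2.46], [-1.51, 4.65], [0.06, 2.69], [-2.65, 2.65]. Speed limits (rad/s): [2.57, 2.57, 3.01, 3.14, 3.14, 3.14].

### API

Orientations are given as a unit quaternion [w, x, y, z].
In Python, from workcell import env gives the robot as it stands.
- The arm moves only by the tool jog_arm, never from a script. Its arguments are lists of equal length, an entry for each row: "offset": the shift along the tool's x, y, z in mm, a list of three; "turn": the turn about the tool's z in degrees. A call has 1 to 10 rows; each row is the pose to reach, as a shift and turn from the pose commanded when the call began, along the tool's axes at that moment; what a row does not reach only later rows make up. A row lasts 1/10 s, in which the tool goes at most 50 mm and 8.59 degrees, less where a joint would pass 70% of its speed; a pose out of reach is approached as far as the arm can. A call with a gripper value outside its range is refused whole. "hand" is the finger opening in mm, from 0 to 87.8, set as the call begins (left out, the last holds). The fingers move at their own pace and stop on an object; the grip force is fixed at half the most. Time passes only in rows, so rows that repeat a pose let the fingers close. It gives the time, the measured TCP pose, the force, the opening and the grip force at its end, in the units of the state.
- env.get_obs(): the state, without advancing time (a new reading comes with each control period).
- env.read_camera(name): name is "scene" or "top" or "wrist"; returns a dict with "image" (384x512x3 uint8, blue, green, red), "intrinsics" (3x3 intrinsics, pixels), "k1" (the pictures are not rectified: a ray, as slopes to the right and down, at radius r is drawn at 1 + k1 r^2 times it, then the intrinsics apply), "R" (3x3) and "t" (3): a world point X has camera coordinates R X + t. Camera axes: x right, y down, z forward; pixel columns grow to the right and rows downward; lengths in m; the calibration is good to about 2 mm. A picture is of the moment at which its call begins. There is no depth.
- env.close_job(): hands the job in; it is judged then, once.
The state is a dict: "time": time; "q": joint angles; "joint_vel": joint speeds; "joint_torque": joint torques, N m; "position": TCP position; "tcp_rot": TCP orientation; "wrist_force": force on the tool from outside, world axes, zero at the start; "torque": the same for the moment, N m; "width": opening from 0.0 (shut) to 1.0 (fully open); "grip_force": force on a finger pad.
Only numpy, scipy, OpenCV 4.12 (cv2) and the standard library are available. Lean on these libraries where they do the work, as an engineer would, in place of code of your own. Each camera call takes 0.05 s, during which the arm holds its last target. There are 200 camera calls.

### The job

Park the microtome's blade carriage: with the fingertips, press the orange lock button on it fully down, and keep it held down while you push the carriage along its rails against its end stop (on the side of the black thumb rest). Then let the button spring back up so that the carriage is locked there, and move the hand clear. Nothing is to be picked up, and the jar, the cassettes and the slide box stay where they are.

Things in the scene. Friction and masses are not known exactly. Their poses are not given: they have to be found in the camera images.
- microtome: Fixed low white machine bed on a black foot 170 x 320 x 12 mm, its end blocks 84 mm high. Origin: centre of the foot's underside, on the table. y: the way the carriage slides to its end stop along two rails; z up; turned about z by up to 0.4 rad. A fixed specimen clamp with a pink cassette, 106 mm high, stands at x 75 to 135, y -115 to -45 mm
- button_top (a point): Centre of the top face of the orange lock button on the carriage, moves with it. Face 50 mm (x of the microtome) by 40 mm (y), level, 112 mm above the table when up, 16 mm proud of the carriage's flat top. Its -x and -y sides are clear; on the +x side the covered blade holder, 131 mm above the table, begins 43 mm from the button's centre
- thumb_rest (a point): Middle of the near face of the thumb rest: a black wall fixed on the carriage beside the button, on its end stop side (+y of the microtome), 22 mm from the button's centre. 50 mm long in x, 10 mm thick at the top, sloping down behind, its top 130 mm above the table. The face looks to -y; push against it to move the carriage
- carriage_mid (a point): Centre of the carriage's flat grey top (96 mm above the table). The carriage is a grey block 120 mm (x) by 100 mm (y) by 30 mm, 0.5 to 1 kg, riding on the bed's rails; it cannot lift off
- blade_carriage (a joint): Position of the carriage along the microtome's y, m: 0 at the near end, 0.12 against the end stop; starts between 0 and 0.048. Rail friction about 2 N. While the button is up, a pin between the teeth of a rack (pitch 12 mm, play 2.5 mm either way) blocks it; at 0.12 the pin stands in the middle of a gap and locks
- lock_button (a joint): How far the lock button is pressed, m: 0 up (locked), 0.008 fully down; it springs back. It takes 3 N to start and 7 N to hold fully down; the pin clears the teeth from 0.0045 on. If let go between two gaps it stays half down under a tooth
- stop_face (a point): Point on the end stop's contact plane, at the height of the carriage's top, in line with the button; the carriage's +y face meets this plane at the end. Fixed to the bed
- jar: Loose amber glass jar with a white lid, 48 mm across, 75 mm high, origin at its underside; stands beside the bed. Leave alone
- cassettes: Loose stack of pink, white and yellow cassettes, 28 x 40 x 28 mm, origin at its underside, beside the bed. Leave alone
- slide_box: Loose blue slide box with a white lid, 82 x 36 x 36 mm, origin at its underside, beyond the stop end of the bed. Leave alone

How it is judged:
On the way, in this order (a step that is already met when the one before it is completed fails the run):
1. the lock button is pressed down while the carriage is still where it was (value of joint lock_button above 0.0055 m and distance of carriage_mid from where it was at the start of the episode below 0.015 m), for 0.1 s.
2. the carriage is against its end stop with the button still held down (value of joint blade_carriage above 0.117 m and value of joint lock_button above 0.0045 m), for 0.1 s.
At the end, for the whole second after the job is handed in: The carriage rests within 3 mm of its end stop, the lock button is up again (within 1 mm) so that it is locked there, and the jar, the cassettes and the slide box are within 15 mm of where they stood (value of joint blade_carriage above 0.117 m and value of joint lock_button below 0.001 m and velocity of joint blade_carriage below 0.005 m/s and distance of each of jar, cassettes, slide_box from where it was at the start of the episode below 0.015 m); the robot touches nothing.
It fails at once if the lock button was let up on the way (distance of carriage_mid from where it was at the start of the episode above 0.015 m and value of joint blade_carriage below 0.112 m and value of joint lock_button below 0.003 m).
It fails at once if the jar was lifted, carried or pushed away (distance of jar from where it was at the start of the episode above 0.02 m).
It fails at once if the stack of cassettes was lifted, carried or pushed away (distance of cassettes from where it was at the start of the episode above 0.02 m).
It fails at once if the slide box was lifted, carried or pushed away (distance of slide_box from where it was at the start of the episode above 0.02 m).
It also fails if it takes over 32 s, if anything falls off the work surface, if the arm or the gripper's body presses on something with over 40 N, if the wrist force passes 120 N, or if a joint passes its speed limit or range.

## Working session

There is one attempt and no reset: what is moved stays moved. The work goes in short steps, Python scripts to look and compute and a tool call to move; the robot and the scene stay as the last step left them, time stands still between calls to the robot, and variables do not carry over. Pictures are saved under pics/ and viewed, at most 10 in all, crops included, and the job is handed in when it is done.

Besides the shell and the picture viewer there is one more tool, called as name(argument=value, ...) on one line, values as JSON. jog_arm: Moves the arm, as the interface text tells. Its arguments: {"type":"object","properties":{"offset":{"type":"array","items":{"type":"array","items":{"type":"number"}}},"turn":{"type":"array","items":{"type":"number"}},"hand":{"type":"number"}},"required":["offset","turn"]}

```bash
mkdir -p pics; ls; cat > h.py <<'E'
import numpy as np, cv2
from workcell import env
def ray(c,u,v):
    K=np.array(c['intrinsics']);d=np.array([(u-K[0,2])/K[0,0],(v-K[1,2])/K[1,1]]);s=d.copy()
    for _ in range(20): s=d/(1+c['k1']*(s@s))
    R=np.array(c['R']);return -R.T@np.array(c['t']),R.T@np.array([s[0],s[1],1])
def onz(c,u,v,z):
    o,d=ray(c,u,v);return o+d*(z-o[2])/d[2]
E
python3 - <<'E'
from h import *
import pickle
cs={n:env.read_camera(n) for n in('top','scene')}
pickle.dump(cs,open('c0.pkl','wb'))
for n,c in cs.items(): cv2.imwrite(f'pics/{n}0.png',c['image']); print(n,onz(c,256,192,0.1))
c=cs['top'];hsv=cv2.cvtColor(c['image'],cv2.COLOR_BGR2HSV)
m=cv2.inRange(hsv,(5,150,130),(20,255,255))
for k in cv2.findContours(m,0,2)[0]:
    if cv2.contourArea(k)>40:
        r=cv2.minAreaRect(k);print(cv2.contourArea(k),r,[onz(c,*p,.112).round(4) for p in cv2.boxPoints(r)],onz(c,*r[0],.112))
o=env.get_obs();print(o['position'],o['tcp_rot'],o['time'])
E
```

```text
pics
top [0.51807912 0.06496694 0.1       ]
scene [0.50305944 0.07574454 0.1       ]
[ 0.13718669 -0.58382341  0.22161214] [-8.85877970e-04  9.93349193e-01  1.15137277e-01 -5.68865757e-05] 0.1
```

View pics/top0.png

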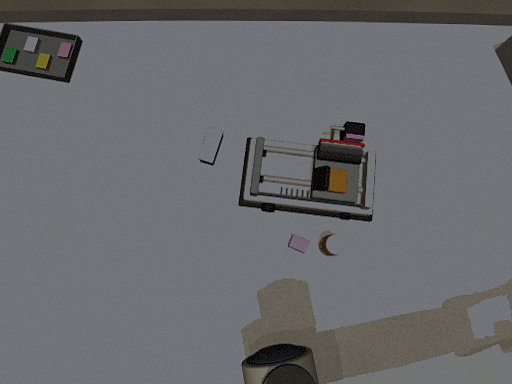

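View pics/scene0.png

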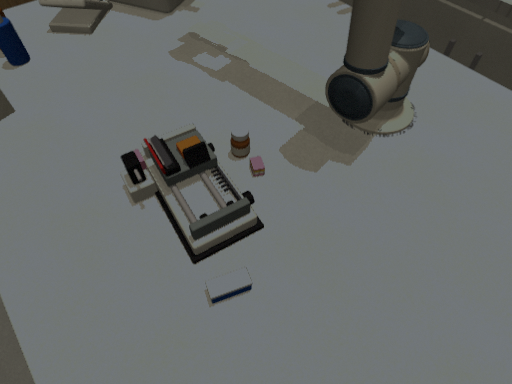

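The top view shows the orange button at about (338,180), the black thumb rest just left of it at (320,178), and the end stop bar at (257,165). The jar (330,243) and cassettes (298,243) are on the robot's side of the bed, and the slide box is at (211,146). The scene view shows the button at about (190,145).

```bash
python3 - <<'E'
from h import *
import pickle
cs=pickle.load(open('c0.pkl','rb'))
for n,c in cs.items():
    hsv=cv2.cvtColor(c['image'],cv2.COLOR_BGR2HSV)
    m=cv2.inRange(hsv,(8,150,70),(22,255,255)); 
    for k in cv2.findContours(m,0,2)[0]:
        if cv2.contourArea(k)>60:
            r=cv2.minAreaRect(k);b=np.array([onz(c,*p,.112) for p in cv2.boxPoints(r)])
            print(n,cv2.contourArea(k),r,'\n',b.round(4),onz(c,*r[0],.112).round(4))
c=cs['top']
for u,v in[(247,138),(240,206),(372,219),(376,153)]: print('foot',onz(c,u,v,.012).round(3))
for u,v in[(330,243),(298,243),(211,146)]: print('obj',onz(c,u,v,.04).round(3))
i=c['image'][120:230,190:390];cv2.imwrite('pics/topc.png',cv2.resize(i,None,fx=4,fy=4,interpolation=2))
E
```

```text
top 349.0 ((337.37298583984375, 180.39755249023438), (17.111255645751953, 22.633935928344727), 5.19442892074585) 
 [[ 0.5169 -0.0871  0.112 ]
 [ 0.5661 -0.094   0.112 ]
 [ 0.5625 -0.1309  0.112 ]
 [ 0.5133 -0.1235  0.112 ]] [ 0.5395 -0.1088  0.112 ]
scene 165.5 ((187.66983032226562, 142.4056396484375), (10.295629501342773, 22.14531707763672), 60.945396423339844) 
 [[ 0.5629 -0.1288  0.112 ]
 [ 0.5118 -0.1306  0.112 ]
 [ 0.5186 -0.1004  0.112 ]
 [ 0.5685 -0.0994  0.112 ]] [ 0.5408 -0.1146  0.112 ]
foot [0.668 0.082 0.012]
foot [0.501 0.1   0.012]
foot [ 0.467 -0.212  0.012]
foot [ 0.629 -0.234  0.012]
obj [ 0.411 -0.102  0.04 ]
obj [ 0.412 -0.03   0.04 ]
obj [0.64  0.167 0.04 ]
```

View pics/topc.png

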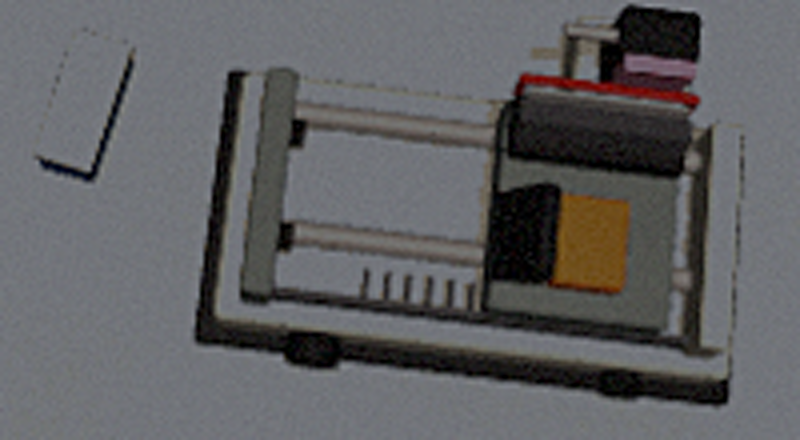

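The microtome is turned about -0.117 rad. The button centre is near (0.540, -0.108) and the push direction is (0.117, 0.993). I'll go above it with the fingers shut.

jog_arm(offset=[[45,-33,0],[90,-67,0],[135,-100,0],[180,-134,0],[225,-167,0],[270,-201,0],[315,-234,0],[360,-268,0],[405,-301,0],[430,-320,0]], turn=[2,4,6,8,10,12,14,16,18,20], hand=0)

```text
time: 1.1
position: [0.4603, -0.1999, 0.2223]
tcp_rot: [-0.0, 0.998, -0.06, -0.0]
wrist_force: [-0.2, -1.0, -0.0]
width: 0.126
grip_force: 0.0
```

jog_arm(offset=[[25,-20,0],[49,-40,0],[49,-40,0],[49,-40,0],[49,-40,0]], turn=[0,0,0,0,0])

```text
time: 1.6
position: [0.5122, -0.1685, 0.2225]
tcp_rot: [0.0, 0.998, -0.06, -0.0]
wrist_force: [-0.0, -0.1, -0.5]
width: 0.002
grip_force: 0.0
```

```bash
python3 - <<'E'
from h import *
import pickle
c=env.read_camera('wrist');pickle.dump(c,open('w.pkl','wb'))
hsv=cv2.cvtColor(c['image'],cv2.COLOR_BGR2HSV)
m=cv2.inRange(hsv,(8,150,70),(22,255,255))
for k in cv2.findContours(m,0,2)[0]:
    if cv2.contourArea(k)>300:
        r=cv2.minAreaRect(k);b=np.array([onz(c,*p,.112) for p in cv2.boxPoints(r)])
        print(r,'\n',b.round(4),onz(c,*r[0],.112).round(4))
o=env.get_obs();print(o['position'],o['tcp_rot'],o['wrist_force'],o['width'])
cv2.imwrite('pics/w1.png',c['image'])
E
```

```text
((258.5, 344.5), (15.0, 207.0), 90.0) 
 [[ 0.3441 -0.0234  0.112 ]
 [ 0.314  -0.2739  0.112 ]
 [ 0.291  -0.2736  0.112 ]
 [ 0.3216 -0.0183  0.112 ]] [ 0.3182 -0.1474  0.112 ]
((194.5, 169.0), (48.0, 41.0), 90.0) 
 [[ 0.5687 -0.0931  0.112 ]
 [ 0.5639 -0.1333  0.112 ]
 [ 0.5153 -0.1254  0.112 ]
 [ 0.5204 -0.0833  0.112 ]] [ 0.5426 -0.1089  0.112 ]
[ 0.51211421 -0.16869416  0.22271148] [ 1.22927412e-04  9.98210965e-01 -5.97900172e-02 -8.55871448e-05] [-0.03403585 -0.30744151  0.49951627] 0.008645255507731276
```

View pics/w1.png

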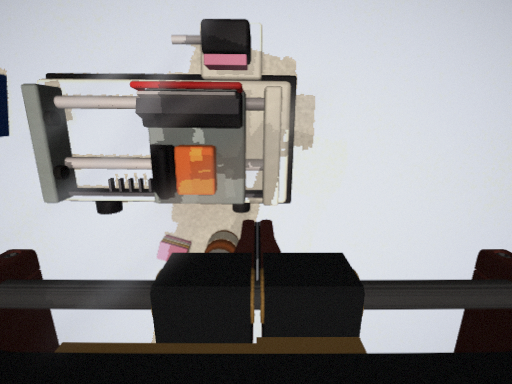

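The wrist view shows the button centre at (195,169), measured at (0.542, -0.109), matching the top view. The rest is on its left, and the tool axes line up with the bed.

jog_arm(offset=[[11,-34,0],[22,-67,0],[22,-67,30],[22,-67,60],[22,-67,85],[22,-67,98],[22,-67,98],[22,-67,98]], turn=[0,0,0,0,0,0,0,0])

```text
time: 2.45
position: [0.5428, -0.1045, 0.1259]
tcp_rot: [0.0, 0.998, -0.06, 0.001]
wrist_force: [-0.4, 0.6, 0.9]
width: 0.009
grip_force: 0.0
```

```bash
python3 - <<'E'
from h import *
for n in('wrist','scene'):
    c=env.read_camera(n);i=c['image']
    if n=='scene': i=cv2.resize(i[100:230,110:280],None,fx=4,fy=4,interpolation=2)
    cv2.imwrite(f'pics/{n}2.png',i)
o=env.get_obs();print(o['position'],o['wrist_force'],o['time'])
E
```

```text
[ 0.54338006 -0.10446818  0.12676693] [ 0.1407257  -0.5691354   0.32793495] 2.55
```

View pics/scene2.png

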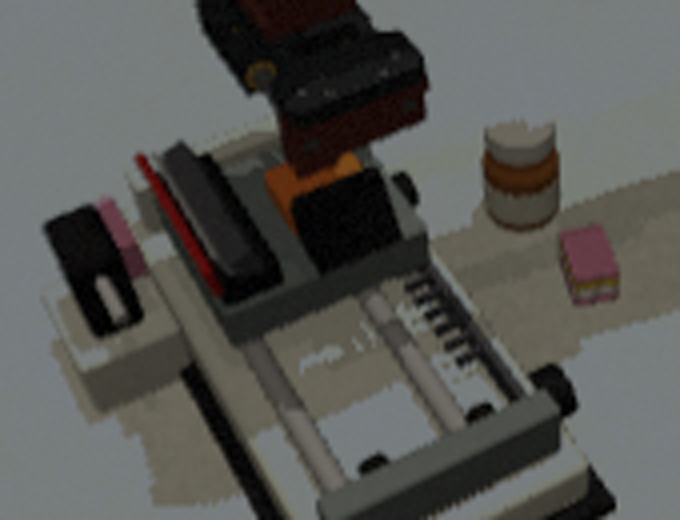

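View pics/wrist2.png

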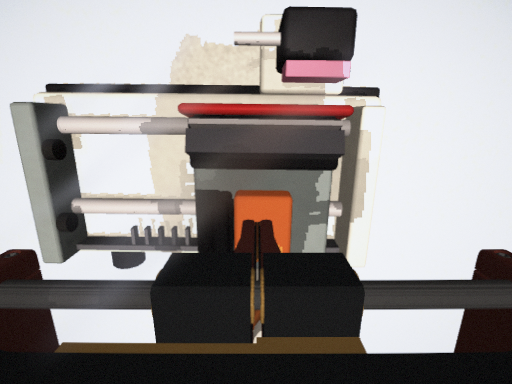

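Scene view: the fingertips are over the orange button, just behind the black rest (crop 330,170). Wrist view: the tips at column 257 lie within the button, columns 234-292. Next I'll press in small steps.

jog_arm(offset=[[0,0,8],[0,0,13],[0,0,16],[0,0,18],[0,0,18]], turn=[0,0,0,0,0])

```text
time: 3.05
position: [0.5429, -0.104, 0.1072]
tcp_rot: [0.0, 0.998, -0.059, 0.001]
wrist_force: [-0.2, -0.7, 5.5]
width: 0.005
grip_force: 2.6
```

jog_arm(offset=[[0,0,2],[0,0,3],[0,0,4],[0,0,4],[0,0,4]], turn=[0,0,0,0,0])

```text
time: 3.55
position: [0.543, -0.104, 0.1043]
tcp_rot: [0.0, 0.998, -0.059, 0.001]
wrist_force: [-1.5, 0.1, 8.4]
width: 0.006
grip_force: 4.1
```

jog_arm(offset=[[0,-1,1],[0,-3,1],[0,-6,1],[0,-10,1],[0,-15,1],[0,-20,1],[0,-25,1],[0,-30,1],[0,-35,1],[0,-40,1]], turn=[0,0,0,0,0,0,0,0,0,0])

```text
time: 4.55
position: [0.5481, -0.0649, 0.1042]
tcp_rot: [0.001, 0.998, -0.059, 0.002]
wrist_force: [-1.8, -2.8, 10.2]
width: 0.003
grip_force: 5.4
```

jog_arm(offset=[[0,-5,0],[0,-10,0],[0,-15,0],[0,-20,0],[0,-25,0],[0,-30,0],[0,-35,0],[0,-40,0],[0,-43,0],[0,-43,0]], turn=[0,0,0,0,0,0,0,0,0,0])

```text
time: 5.55
position: [0.5538, -0.0215, 0.1042]
tcp_rot: [0.0, 0.998, -0.059, 0.002]
wrist_force: [0.5, 0.4, 9.7]
width: 0.007
grip_force: 5.0
```

```bash
python3 - <<'E'
from h import *
c=env.read_camera('wrist');cv2.imwrite('pics/w3.png',c['image'])
c=env.read_camera('scene');i=cv2.resize(c['image'][100:250,110:280],None,fx=4,fy=4,interpolation=2);cv2.imwrite('pics/s3.png',i)
o=env.get_obs();print(o['position'],o['wrist_force'],o['time'])
E
```

```text
[ 0.55377702 -0.02151123  0.10421913] [ 0.6000869  -0.21502477  9.91746388] 5.65
```

View pics/w3.png

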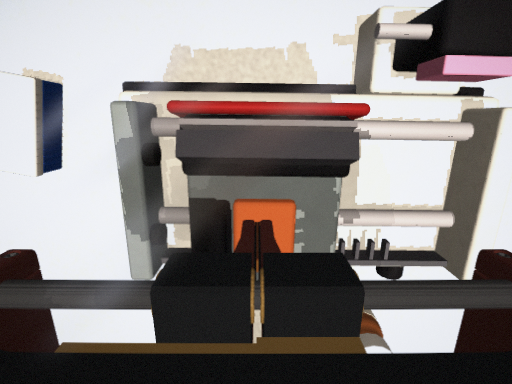

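The wrist view shows the carriage riding along with the button held down. About 25-30 mm is left to the stop bar: carriage edge at about col 188, bar face at about col 158. I'll keep pushing.

jog_arm(offset=[[0,-4,0],[0,-8,0],[0,-12,0],[0,-15,0],[0,-18,0],[0,-21,0],[0,-24,0],[0,-27,0],[0,-27,0]], turn=[0,0,0,0,0,0,0,0,0])

```text
time: 6.55
position: [0.557, 0.004, 0.1042]
tcp_rot: [0.001, 0.998, -0.059, 0.002]
wrist_force: [1.0, -4.4, 9.9]
width: 0.003
grip_force: 4.8
```

jog_arm(offset=[[0,-2,0],[0,-4,0],[0,-6,0],[0,-8,0],[0,-8,0]], turn=[0,0,0,0,0])

```text
time: 7.05
position: [0.5574, 0.0089, 0.1042]
tcp_rot: [0.004, 0.998, -0.061, 0.002]
wrist_force: [-2.7, -14.5, 10.1]
width: 0.006
grip_force: 9.3
```

jog_arm(offset=[[0,-2,0],[0,-3,0],[0,-3,0]], turn=[0,0,0])

```text
time: 7.35
position: [0.5574, 0.0091, 0.1042]
tcp_rot: [0.006, 0.998, -0.062, 0.002]
wrist_force: [-4.3, -22.2, 11.4]
width: 0.006
grip_force: 13.2
```

```bash
python3 - <<'E'
from h import *
c=env.read_camera('wrist');cv2.imwrite('pics/w4.png',c['image'])
o=env.get_obs();print(o['position'],o['wrist_force'],o['time'])
E
```

```text
[0.55738136 0.00910753 0.10415692] [ -3.15188633 -22.23138567  11.03089906] 7.4
```

View pics/w4.png

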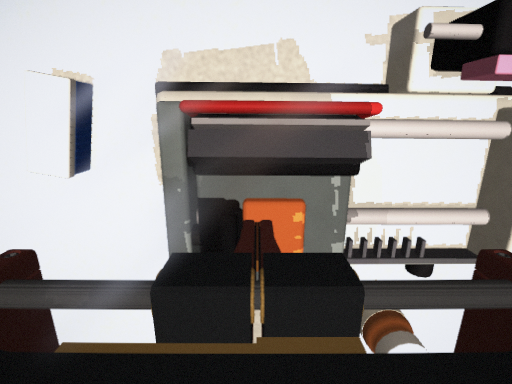

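The carriage is against the stop bar (col 190), with 22 N of push. I'll ease most of the push, then lift straight up.

jog_arm(offset=[[0,3,0],[0,6,0],[0,6,-6],[0,6,-12],[0,6,-18],[0,6,-35],[0,6,-65],[0,6,-95],[0,6,-110],[0,6,-110]], turn=[0,0,0,0,0,0,0,0,0,0])

```text
time: 8.4
position: [0.557, 0.0109, 0.214]
tcp_rot: [-0.0, 0.998, -0.059, 0.002]
wrist_force: [-0.7, -0.5, 0.2]
width: 0.007
grip_force: 0.0
```

```bash
python3 - <<'E'
from h import *
c=env.read_camera('wrist');hsv=cv2.cvtColor(c['image'],cv2.COLOR_BGR2HSV)
m=cv2.inRange(hsv,(8,150,70),(22,255,255));m[230:]=0
k=max(cv2.findContours(m,0,2)[0],key=cv2.contourArea);r=cv2.minAreaRect(k)
print(r,onz(c,*r[0],.112).round(4),onz(c,*r[0],.104).round(4))
print(np.array([onz(c,*p,.112) for p in cv2.boxPoints(r)]).round(4))
cv2.imwrite('pics/w5.png',c['image'])
o=env.get_obs();print(o['position'],o['wrist_force'],o['time'])
E
```

```text
((269.5, 192.5), (49.0, 39.0), 90.0) [ 0.5568 -0.0018  0.112 ] [ 0.5546 -0.0019  0.104 ]
[[ 0.5837  0.0145  0.112 ]
 [ 0.5793 -0.0233  0.112 ]
 [ 0.5286 -0.0189  0.112 ]
 [ 0.5333  0.0208  0.112 ]]
[0.55641965 0.01073445 0.21179574] [-0.08819215  0.8149327  -0.55317979] 8.45
```

View pics/w5.png

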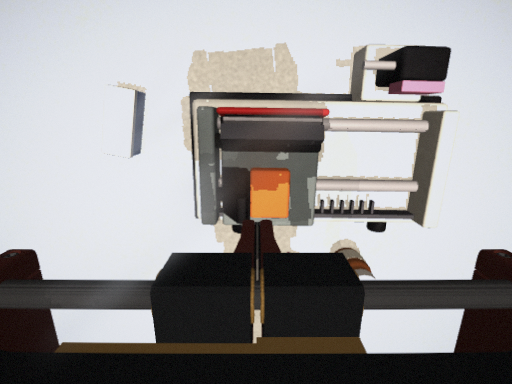

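The carriage is flush at the stop (bar about col 205-220) after about 108 mm of travel, which is 9 rack pitches. The button is up, the jar and box haven't moved, and the hand is clear.

```bash
python3 -c "
from workcell import env
print(env.close_job())"
```

```text
the job is handed in; nothing more can be done
None
```

I pushed the carriage against its end stop with the button held down, let the button spring back up, moved the hand clear and handed the job in at about 8.5 s; the hand-in returned no verdict.

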